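Clip the pasta tub shut against the bar

ROBOT

A 7-joint arm with a two-finger parallel gripper is mounted at the origin on the work surface. World frame = base frame: x ahead of the robot, y to its left, z up, the work surface at z = 0. Lengths are in m, angles in rad, forces in N, time in s.
With the tool pointing down it reaches from about 0.425 to 0.825 m from the base axis. Payload 3.6 kg.
Tool frame: the origin (TCP) lies between the finger pads; the fingertips stand manip.tip_extent ahead of it and the grasp point (between the pads) lies 6 mm ahead of it (manip.tip_extent is the distance from the TCP to the fingertips, in m); z points along the fingers, y is the line along which they close (so a half turn about z gives the same grasp; the last joint's range is limited). The gripper opens to 93 mm and grips with 3 to 60 N. Pads are 15 mm wide; open, the fingers measure 128 mm over their backs; the gripper's body (75 mm by 188 mm) begins 65 mm behind the grasp point.
Start: joints at [1.302, 0.615, -0.013, 1.423, 0.008, 1.103, -0.04], TCP at [0.156, -0.631, 0.244] pointing down, gripper open.
Joint ranges: [-3.12, 3.12], [-0.3, 2.06], [-1.34, 1.32], [0.26, 2.42], [-1.36, 4.5], [0.01, 1.98], [-2.84, 2.84]. Speed limits (rad/s): [2.79, 2.79, 3.14, 3.14, 3.14, 3.14, 3.14].

INTERFACE

Orientations are given as [roll, pitch, yaw] about the fixed x, y, z axes, in that order (R = Rz(yaw) Ry(pitch) Rx(roll)).
In Python, from cell import manip, imaging, ticket gives the robot as it stands.
- The arm moves only by the tool jog_arm, never from a script. Its argument "motion" is a list of rows, each a list of 3 entries, a list of its own where there are three numbers: the turn, a rotation vector about the tool's x, y, z in degrees, then the shift along the tool's x, y, z in cm, then the closure, from 0 (fully open) to 1 (shut). A call has 1 to 20 rows; each row is the pose to reach, as a shift and turn from the pose commanded when the call began, along the tool's axes at that moment; what a row does not reach only later rows make up. A row lasts 1/12 s, in which the tool goes at most 41.7 mm and 7.16 degrees, less where a joint would pass 70% of its speed; a pose out of reach is approached as far as the arm can. A call with a gripper value outside its range is refused whole. The fingers move at their own pace and stop on an object; the grip force is fixed at half the most. Time passes only in rows, so rows that repeat a pose let the fingers close. It gives the time, the measured TCP pose, the force, the opening and the grip force at its end, in the units of the state.
- manip.state(): the state, without advancing time (a new reading comes with each control period).
- imaging.grab_frame(name): name is "scene" or "top" or "wrist"; returns (picture, depth): 420x560x3 uint8, blue, green, red; 420x560 float32, m along the optical axis (not along the pixel's ray), 0 where there is no reading.
- imaging.calibration(name): a dict with "vertical_fov" (degrees; the focal length in pixels is half the picture's height over the tangent of half this angle, whatever the lens; pixels are square), "cx", "cy" (the principal point, pixels), "k1" (the pictures are not rectified: a ray, as slopes to the right and down, at radius r is drawn at 1 + k1 r^2 times it, then the intrinsics apply), "R" (3x3) and "t" (3): a world point X has camera coordinates R X + t. Camera axes: x right, y down, z forward; pixel columns grow to the right and rows downward; lengths in m; the calibration is good to about 2 mm. A picture is of the moment at which its call begins: read the wrist's pose just before it. calibration takes no time and is no camera call; for the wrist camera it gives the pose at the moment of the call.
- ticket.job_done(): hands the job in; it is judged then, once.
The state is a dict: "time": time; "q": joint angles; "dq": joint speeds; "effort": joint torques, N m; "ee_pos": TCP position; "tool_rot": TCP orientation; "contact_force": force on the tool from outside, world axes, zero at the start; "torque": the same for the moment, N m; "opening": opening from 0.0 (shut) to 1.0 (fully open); "gripper_force": force on a finger pad.
Only numpy, scipy, OpenCV 4.12 (cv2) and the standard library are available. Lean on these libraries where they do the work, as an engineer would, in place of code of your own. Each camera call takes 0.05 s, during which the arm holds its last target. There are 200 camera calls.

TASK

Two neighbouring clips on the storage tub's lid still stand open. Take the tub by the grip on its lid, slide it against the fixed steel bar until the bar has pressed one open clip fully shut, then draw it back, turn it and press the other open clip fully shut the same way: the bar, not the gripper, must close the clips. The lid is not secure yet, so keep the tub standing flat on the counter all the time, do not disturb the other things, and leave it standing there with both clips shut.

Things in the scene. Friction and masses are not known exactly. Their poses are not given: they have to be found in the camera images.
- tub: white plastic storage tub with grey clip-on lid, 0.6 kg, on four slippery glide feet; walls 120 x 120 mm, lid 128 x 128 mm, lid's top 90 mm above the counter. Origin: centre of the underside; z up. Each side carries a grey clip hinged at the lid's edge and hanging down. The -x and -y clips are shut (outer faces 69 mm from the tub's axis); the +x (clip_a) and +y (clip_b) ones stand out at a slant.
- grip (a point): middle of the upright grip on the centre of the lid, 108 mm above the counter: a solid bar 80 mm long (tub's x), 16 mm wide (tub's y), from 88 to 120 mm above the counter; axes parallel to the tub's
- side_a (a point): point of the tub on its +x side, where the outer face of clip_a lies when shut: 69 mm from the tub's axis, 62 mm above the counter (the height of the bar); axes parallel to the tub's
- side_b (a point): the same on the +y side for clip_b; axes parallel to the tub's
- clip_a (a joint): angle of the clip on the tub's +x side: 0 = shut flat, 0.6 to 0.85 = open as found. 56 mm wide, 42 mm from hinge to tip, 5 mm thick; hinge 66.5 mm out from the tub's axis, 82 mm up; tip, open, up to 102 mm from the axis. Stiff, stays where it is left; about 4 N on its outer face, in towards the tub, closes it
- clip_b (a joint): angle of the clip on the tub's +y side, likewise
- bar: fixed level round steel bar, 14 mm thick, 300 mm long along its own y axis, on two posts 284 mm apart; bar's axis 62 mm above the counter, top 69 mm. Origin: on the counter below the middle of the bar; its x axis is level, square to the bar and points away from the robot, so the tub comes from its -x side and the bar's near face is at x = -7 mm
- bowl: white porcelain bowl, 150 mm across, 60 mm high; bystander, origin at the centre of its underside
- ramekin: bronze-coloured aluminium ramekin, 84 mm across, 45 mm high; bystander, origin at the centre of its underside
- jar: glass jar with steel cap, 72 mm across, 120 mm high; bystander, origin at the centre of its underside
- rolling_pin: walnut rolling pin lying along its x axis on two low rests, 320 mm long, 60 mm high; bystander, origin at the centre of its underside
- scraper: steel bench scraper lying flat, 115 x 150 mm, 18 mm high; bystander, origin at the centre of its underside
- mill: wooden pepper mill, 52 mm across, 150 mm high; bystander, origin at the centre of its underside

How it is judged:
On the way, in this order (a step that is already met when the one before it is completed fails the run):
1. with both clips still open, one of the two open-clip sides is brought within 45 mm of the bar's axis (value of joint each of clip_a, clip_b above 0.4 rad and ((x of side_a in the frame of bar between -0.045 and 0.01 m and y of side_a in the frame of bar between -0.13 and 0.13 m) or (x of side_b in the frame of bar between -0.045 and 0.01 m and y of side_b in the frame of bar between -0.13 and 0.13 m))).
2. the bar presses that clip shut (joint below 0.12 rad, its side within 20 mm of the bar's axis, tub touching the bar) while the other is still open (contact force between tub and bar above 0.5 N and ((value of joint clip_a below 0.12 rad and (x of side_a in the frame of bar between -0.02 and 0.01 m and y of side_a in the frame of bar between -0.13 and 0.13 m) and value of joint clip_b above 0.4 rad) or (value of joint clip_b below 0.12 rad and (x of side_b in the frame of bar between -0.02 and 0.01 m and y of side_b in the frame of bar between -0.13 and 0.13 m) and value of joint clip_a above 0.4 rad))), for 0.05 s.
3. the tub is turned and the other clip, still open, is brought within 45 mm of the bar's axis (((value of joint clip_a below 0.12 rad and value of joint clip_b above 0.4 rad and (x of side_b in the frame of bar between -0.045 and 0.01 m and y of side_b in the frame of bar between -0.13 and 0.13 m)) or (value of joint clip_b below 0.12 rad and value of joint clip_a above 0.4 rad and (x of side_a in the frame of bar between -0.045 and 0.01 m and y of side_a in the frame of bar between -0.13 and 0.13 m)))).
4. the bar presses the other clip shut too (below 0.12 rad, its side within 20 mm of the bar's axis, tub touching the bar) (contact force between tub and bar above 0.5 N and value of joint each of clip_a, clip_b below 0.12 rad and ((x of side_a in the frame of bar between -0.02 and 0.01 m and y of side_a in the frame of bar between -0.13 and 0.13 m) or (x of side_b in the frame of bar between -0.02 and 0.01 m and y of side_b in the frame of bar between -0.13 and 0.13 m))), for 0.05 s.
At the end, for the whole second after the job is handed in: both clips shut (below 0.12 rad), the tub at rest, released, upright within 0.1 rad and standing on the counter (underside within 8 mm of it) (value of joint each of clip_a, clip_b below 0.12 rad and height (world z) of tub below 0.008 m and angle between tub's own z axis and vertical below 0.1 rad and linear speed of tub below 0.02 m/s); the robot touches nothing.
It fails at once if the tub is lifted more than 20 mm off the counter or tipped by more than 0.2 rad (height (world z) of tub above 0.02 m or angle between tub's own z axis and vertical above 0.2 rad).
It fails at once if a bystander is moved by more than 25 mm (distance of any of bowl, ramekin, jar, rolling_pin, scraper, mill from where it was at the start of the episode above 0.025 m).
It also fails if it takes over 64 s, if anything falls off the work surface, if the arm or the gripper's body presses on something with over 40 N, if the wrist force passes 120 N, or if a joint passes its speed limit or range.

## Working session

There is one attempt and no reset: what is moved stays moved. The work goes in short steps, Python scripts to look and compute and a tool call to move; the robot and the scene stay as the last step left them, time stands still between calls to the robot, and variables do not carry over. Pictures are saved under pics/ and viewed, at most 10 in all, crops included, and the job is handed in when it is done.

Besides the shell and the picture viewer there is one more tool, called after "Call:" by a JSON object that holds its "op" and its "data". jog_arm: Moves the arm, as the interface text tells. Its arguments: {"type":"object","properties":{"motion":{"type":"array"}},"required":["motion"]}

```bash
ls; mkdir -p pics; cat > h.py <<'E'
import numpy as np, cv2
from cell import manip, imaging, ticket
def K(c):
    f=210/np.tan(np.radians(c["vertical_fov"])/2); return f
def cloud(name):
    c=imaging.calibration(name); img,d=imaging.grab_frame(name); f=K(c)
    v,u=np.mgrid[0:420,0:560].astype(float)
    x=(u-c["cx"])/f; y=(v-c["cy"])/f
    a,b=x.copy(),y.copy()
    for _ in range(15):
        s=1+c["k1"]*(a*a+b*b); a=x/s; b=y/s
    P=np.stack([a*d,b*d,d],-1)
    W=(P-np.array(c["t"]))@np.array(c["R"])
    W[d<=0]=np.nan
    return img,W
E
python3 - <<'E'
from h import *
s=manip.state(); print({k:np.round(v,3) for k,v in s.items()}, manip.tip_extent)
for n in("scene","top"):
    img,W=cloud(n); cv2.imwrite(f"pics/{n}0.png",cv2.resize(img,(784,588))); np.savez(f"{n}0.npz",img=img,W=W)
    print(n,{k:np.round(v,3) for k,v in imaging.calibration(n).items()})
E
```

```text
pics
{'time': np.float64(0.0), 'q': array([ 1.303,  0.616, -0.013,  1.425,  0.008,  1.103, -0.04 ]), 'dq': array([-0.   ,  0.001,  0.002,  0.001,  0.002,  0.001, -0.001]), 'effort': array([ 1.0000e-03, -4.5894e+01,  2.0900e-01, -1.6574e+01, -6.1000e-02,
        2.1000e-02,  0.0000e+00]), 'ee_pos': array([ 0.155, -0.63 ,  0.242]), 'tool_rot': array([-3.139,  0.   ,  0.242]), 'contact_force': array([-0.755, -0.11 ,  0.339]), 'torque': array([-0.021,  0.02 , -0.002]), 'gripper_force': np.float64(0.0), 'opening': np.float64(0.997)} 0.025
scene {'vertical_fov': np.float64(55.205), 'cx': np.float64(281.96), 'cy': np.float64(207.268), 'k1': np.float64(-0.095), 'R': array([[ 0.183,  0.983,  0.003],
       [ 0.66 , -0.12 , -0.742],
       [-0.729,  0.137, -0.67 ]]), 't': array([-0.03 , -0.303,  1.485])}
top {'vertical_fov': np.float64(52.08), 'cx': np.float64(283.032), 'cy': np.float64(212.182), 'k1': np.float64(-0.031), 'R': array([[ 0.009, -1.   ,  0.019],
       [-0.982, -0.012, -0.189],
       [ 0.19 , -0.017, -0.982]]), 't': array([-0.08 ,  0.577,  1.34 ])}
```

View pics/top0.png

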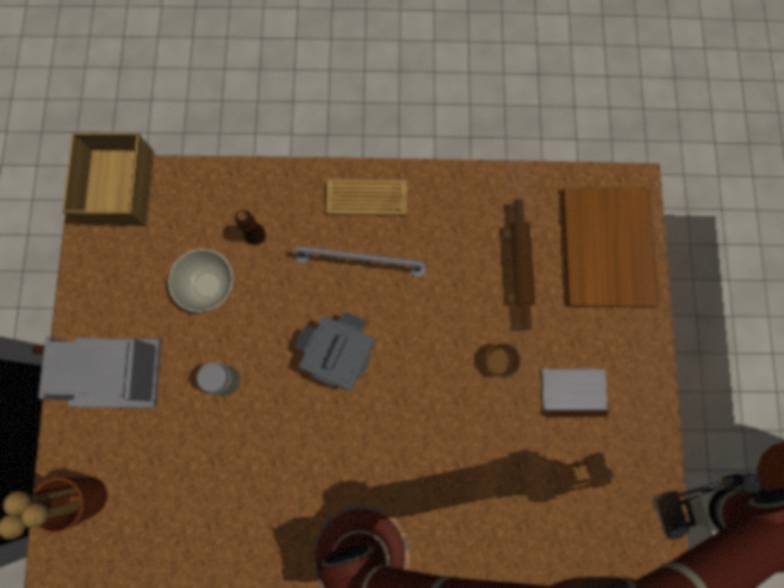

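View pics/scene0.png

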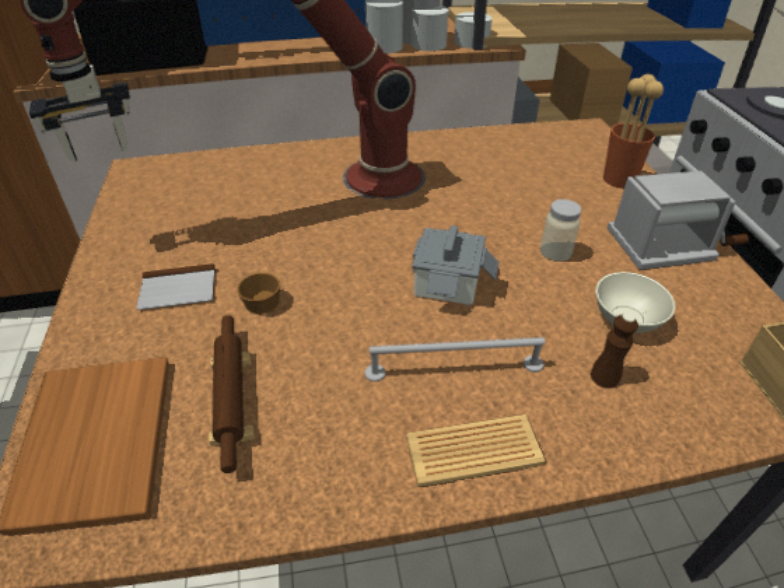

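The top view shows the tub at about (337,352), with open clips at (351,322) for clip_a and (305,338) for clip_b. The bar runs from (302,254) to (418,268). The grip points up and to the right. Next I measure from the cloud.

```bash
python3 - <<'E'
from h import *
D=np.load("top0.npz");W=D["W"]
S=np.load("scene0.npz")["W"]
def at(u,v): return W[int(v*420/588),int(u*560/784)]
print("tub",at(337,375),"bar",at(302,252),at(418,266))
c=at(337,365)[:2]
for nm,P in(("top",W),("scene",S)):
    P=P.reshape(-1,3);P=P[~np.isnan(P).any(1)]
    near=P[np.linalg.norm(P[:,:2]-c,axis=1)<.14]
    for lo,hi in((.083,.098),(.108,.13)):
        q=near[(near[:,2]>lo)&(near[:,2]<hi)]
        r=cv2.minAreaRect((q[:,:2]*1000).astype(np.float32)); print(nm,lo,len(q),r,np.median(q[:,2]))
    q=near[(near[:,2]>.108)][:,:2]; m=q.mean(0); w,v=np.linalg.eigh(np.cov(q.T)); print(" grip",m,np.degrees(np.arctan2(*v[::-1,1])))
    b=P[(P[:,0]>.5)&(P[:,0]<.85)&(abs(P[:,1]-.05)<.22)&(P[:,2]>.045)&(P[:,2]<.085)]
    b=b[np.linalg.norm(b[:,:2]-c,axis=1)>.13]
    vx,vy,x0,y0=cv2.fitLine(b[:,:2].astype(np.float32),cv2.DIST_HUBER,0,.001,.001).ravel()
    t=(b[:,:2]-[x0,y0])@[vx,vy]; n=(b[:,:2]-[x0,y0])@[-vy,vx]
    ok=abs(n)<.015;t=t[ok]
    print(" bar",len(t),np.degrees(np.arctan2(vy,vx)),t.min(),t.max(),np.array([x0,y0])+np.array([vx,vy])*(t.min()+t.max())/2,n.std(),b[:,2].max())
E
```

```text
tub [0.39696211 0.05829029 0.08978247] bar [0.68039426 0.14980906 0.06355457] [ 0.65044045 -0.12177314  0.0630844 ]
top 0.083 1590 ((445.2978515625, 58.79948425292969), (142.5109405517578, 140.7283935546875), 68.95606231689453) 0.08886881567135929
top 0.108 145 ((443.9923095703125, 57.5999755859375), (16.55624008178711, 78.5791015625), 65.60690307617188) 0.11902668929385388
 grip [0.44346569 0.05735371] 156.16480733521362
 bar 385 82.65195 -0.14172588217128046 0.15879391961957753 [0.67096596 0.01394923] 0.009264495890211716 0.08339503890018621
scene 0.083 1323 ((449.1566162109375, 57.064979553222656), (141.00466918945312, 141.63523864746094), 67.03884887695312) 0.08878305680983672
scene 0.108 127 ((449.1687927246094, 55.76380157470703), (16.052047729492188, 79.98333740234375), 65.73552703857422) 0.11917364916681454
 grip [0.45347821 0.05473986] 155.8687925165157
 bar 759 80.99008 -0.17144465584918386 0.22739875103067836 [0.68611592 0.06081047] 0.014359755603479548 0.08481030970755538
```

```bash
cat >> h.py <<'E'
from scipy.spatial.transform import Rotation as Ro
def go(x,y,z,yawdeg,p=None,R=None):
    "turn (deg, about tool z) and shift (cm) in tool axes from current pose"
    s=manip.state(); p=s["ee_pos"] if p is None else p
    R0=Ro.from_euler("xyz",s["tool_rot"]) if R is None else R
    R1=Ro.from_euler("xyz",[np.pi,0,np.radians(yawdeg)])
    print("turn",np.round(np.degrees((R0.inv()*R1).as_rotvec()),2),"shift",np.round(100*R0.inv().apply(np.array([x,y,z])-p),2))
def barfit(W):
    P=W.reshape(-1,3);P=P[~np.isnan(P).any(1)]
    a,b=np.array([.680,.150]),np.array([.650,-.122])
    for it in range(4):
        u=(a-b)/np.linalg.norm(a-b);n=np.array([u[1],-u[0]])
        d=P[:,:2]-b; t=d@u; k=(abs(d@n)<.015)&(P[:,2]>.058)&(P[:,2]<.074)&(t>-.05)&(t<.33)
        q=P[k]; vx,vy,x0,y0=cv2.fitLine(q[:,:2].astype(np.float32),cv2.DIST_HUBER,0,.001,.001).ravel()
        v=np.array([vx,vy])*np.sign(vy); t=(q[:,:2]-[x0,y0])@v
        a=np.array([x0,y0])+v*t.max(); b=np.array([x0,y0])+v*t.min()
    return a,b,np.degrees(np.arctan2(v[1],v[0])),len(q),np.median(q[:,2])
E
python3 - <<'E'
from h import *
for n in("top","scene"):print(n,barfit(np.load(n+"0.npz")["W"]))
go(.45,-.3,.25,100); go(.446,.057,.25,155.9)
E
```

```text
top (array([0.68708505, 0.16332922]), array([ 0.65341833, -0.13525779]), np.float32(83.56687), 377, np.float64(0.067098619594505))
scene (array([0.69515053, 0.1630669 ]), array([ 0.6618699 , -0.13706491]), np.float32(83.6725), 713, np.float64(0.06654503970521644))
turn [ -0.1   -0.1  -86.14] shift [ 36.51 -25.03  -0.68]
turn [-6.0000e-02 -1.6000e-01 -1.4204e+02] shift [ 44.67 -59.78  -0.6 ]
```

Call:
{"op": "jog_arm", "data": {"motion": [[[0,0,-7],[3.5,-2.5,0],0],[[0,0,-14],[7,-5,0],0],[[0,0,-21],[10.5,-7.5,0],0],[[0,0,-28],[14,-10,0],0],[[0,0,-35],[17.5,-12.5,0],0],[[0,0,-42],[21,-15,0],0],[[0,0,-49],[24.5,-17.5,0],0],[[0,0,-56],[28,-20,0],0],[[0,0,-63],[31,-22,0],0],[[0,0,-70],[34,-24,0],0],[[0,0,-77],[36,-27,0],0],[[0,0,-84],[37,-30,0],0],[[0,0,-91],[38,-33,0],0],[[0,0,-98],[39,-36,0],0],[[0,0,-105],[40,-39,0],0],[[0,0,-112],[41,-42,0],0],[[0,0,-119],[41.5,-45.5,0],0],[[0,0,-126],[42,-49,0],0],[[0,0,-133],[43,-52.5,0],0],[[0,0,-138],[44,-56,0],0]]}}

```text
time: 1.77
ee_pos: [0.448, 0.0192, 0.2435]
tool_rot: [-3.141, -0.0, 2.655]
contact_force: [0.3, 1.0, -1.1]
opening: 0.997
gripper_force: 0.0
```

```bash
python3 - <<'E'
from h import *
print({k:np.round(v,3) for k,v in manip.state().items() if k in("time","q","ee_pos","tool_rot")})
img,W=cloud("wrist"); cv2.imwrite("pics/w1.png",img)
P=W.reshape(-1,3);P=P[~np.isnan(P).any(1)]
q=P[(P[:,2]>.112)&(P[:,2]<.125)&(np.linalg.norm(P[:,:2]-[.446,.057],axis=1)<.07)]
print(len(q)); r=cv2.minAreaRect((q[:,:2]*1000).astype(np.float32));print(r,np.median(q[:,2]))
go(.446,.057,.25,155.8);go(.446,.057,.119,155.8)
E
```

```text
{'time': np.float64(1.767), 'q': array([ 0.47 ,  0.39 , -0.768,  1.96 ,  0.338,  0.923,  0.616]), 'ee_pos': array([0.448, 0.019, 0.244]), 'tool_rot': array([-3.141, -0.   ,  2.655])}
1651
((444.9477844238281, 58.26755142211914), (16.322568893432617, 80.30770874023438), 66.23310852050781) 0.12021999140453292
turn [ 0.43 -0.05 -2.86] shift [ 1.5   2.45 -0.52]
turn [ 0.43 -0.05 -2.86] shift [ 1.49  2.35 12.58]
```

View pics/w1.png

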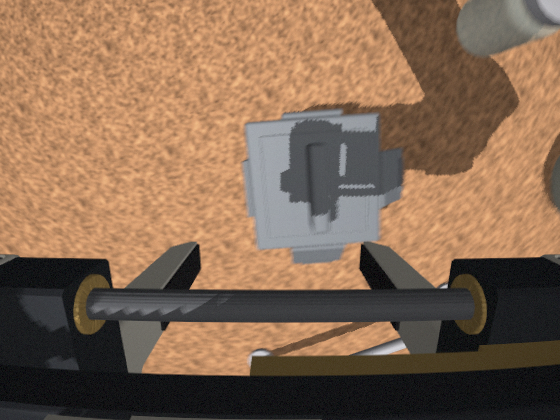

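The wrist view shows the grip upright at (318,185), with the open clips at (391,178) and (317,255). The measured grip pose is (0.445, 0.058) with yaw 156°. I descend and grasp.

Call:
{"op": "jog_arm", "data": {"motion": [[[0,0,-4],[1.6,2.45,0],0],[[0,0,-4],[1.6,2.45,2],0],[[0,0,-4],[1.6,2.45,5],0],[[0,0,-4],[1.6,2.45,8],0],[[0,0,-4],[1.6,2.45,10],0],[[0,0,-4],[1.6,2.45,11.5],0],[[0,0,-4],[1.6,2.45,12.4],0],[[0,0,-4],[1.6,2.45,12.4],0],[[0,0,-4],[1.6,2.45,12.4],0.4],[[0,0,-4],[1.6,2.45,12.4],0.7],[[0,0,-4],[1.6,2.45,12.4],1],[[0,0,-4],[1.6,2.45,12.4],1],[[0,0,-4],[1.6,2.45,12.4],1],[[0,0,-4],[1.6,2.45,12.4],1],[[0,0,-4],[1.6,2.45,12.4],1],[[0,0,-4],[1.6,2.45,12.4],1],[[0,0,-4],[1.6,2.45,12.4],1],[[0,0,-4],[1.6,2.45,12.4],1]]}}

```text
time: 3.32
ee_pos: [0.4466, 0.0478, 0.1198]
tool_rot: [3.14, 0.0, 2.72]
contact_force: [1.5, 1.8, -1.9]
opening: 0.328
gripper_force: 0.9
```

```bash
python3 - <<'E'
from h import *
print({k:np.round(v,3) for k,v in manip.state().items() if k in("time","q","ee_pos","tool_rot","torque")})
bx=np.array([np.cos(np.radians(-6.4)),np.sin(np.radians(-6.4))]);by=np.array([-bx[1],bx[0]]);C=np.array([.672,.0135])
z=manip.state()["ee_pos"][2]
for d in(-.155,-.115,-.08): 
    p=C+bx*d+by*.01; go(p[0],p[1],z,173.6)
E
```

```text
{'time': np.float64(3.317), 'q': array([ 0.275,  0.574, -0.626,  2.112,  0.572,  0.625,  0.399]), 'ee_pos': array([0.447, 0.048, 0.12 ]), 'tool_rot': array([3.14, 0.  , 2.72]), 'torque': array([ 0.368, -0.38 ,  0.012])}
turn [  0.09   0.04 -17.73] shift [-6.9   2.32  0.01]
turn [  0.09   0.04 -17.73] shift [-1.071e+01  3.540e+00  1.000e-02]
turn [  0.09   0.04 -17.73] shift [-1.405e+01  4.600e+00  1.000e-02]
```

Call:
{"op": "jog_arm", "data": {"motion": [[[0,0,0],[0,0,0],1],[[0,0,0],[0,0,0],1],[[0,0,0],[0,0,0],1],[[0,0,0],[0,0,0],1],[[0,0,0],[0,0,0],1],[[0,0,0],[0,0,0],1],[[0,0,0],[0,0,0],1],[[0,0,0],[0,0,0],1]]}}

```text
time: 3.98
ee_pos: [0.4463, 0.0474, 0.1198]
tool_rot: [3.141, 0.0, 2.72]
contact_force: [1.3, 1.9, -1.1]
opening: 0.171
gripper_force: 30.0
```

```bash
python3 - <<'E'
from h import *
print({k:np.round(v,3) for k,v in manip.state().items() if k in("time","q","ee_pos","tool_rot","torque")})
bx=np.array([np.cos(np.radians(-6.4)),np.sin(np.radians(-6.4))]);by=np.array([-bx[1],bx[0]]);C=np.array([.672,.0135])
z=manip.state()["ee_pos"][2]
for d in(-.155,-.115,-.08): 
    p=C+bx*d+by*.01; go(p[0],p[1],z,173.6)
img,W=cloud("top"); 
P=W.reshape(-1,3);P=P[~np.isnan(P).any(1)]
q=P[(P[:,2]>.083)&(P[:,2]<.096)&(np.linalg.norm(P[:,:2]-[.446,.05],axis=1)<.11)]
print(cv2.minAreaRect((q[:,:2]*1000).astype(np.float32)))
cv2.imwrite("pics/t1.png",cv2.resize(img[200:310,170:320],(750,550)))
E
```

```text
{'time': np.float64(3.983), 'q': array([ 0.276,  0.574, -0.626,  2.112,  0.572,  0.626,  0.399]), 'ee_pos': array([0.446, 0.047, 0.12 ]), 'tool_rot': array([3.141, 0.   , 2.72 ]), 'torque': array([ 0.548, -0.363,  0.011])}
turn [  0.03   0.02 -17.73] shift [-6.91  2.36  0.  ]
turn [  0.03   0.02 -17.73] shift [-10.72   3.58   0.  ]
turn [  0.03   0.02 -17.73] shift [-1.405e+01  4.650e+00  1.000e-02]
((441.511474609375, 51.33514404296875), (99.86262512207031, 150.46392822265625), 51.175331115722656)
```

View pics/t1.png

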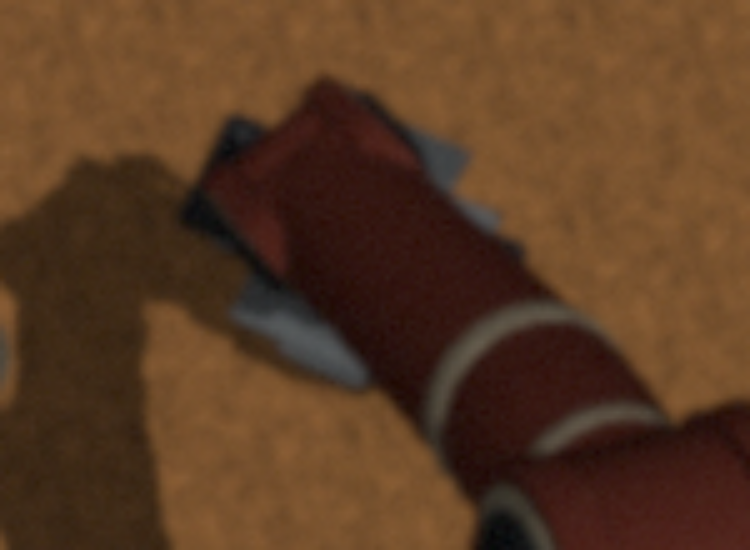

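The grip is firmly held, with an opening of 15.9 mm. I turn the tub square to the bar and approach it.

Call:
{"op": "jog_arm", "data": {"motion": [[[0,0,-1],[-0.4,0.1,0],1],[[0,0,-2.5],[-1,0.3,0],1],[[0,0,-4.5],[-1.7,0.6,0],1],[[0,0,-6.5],[-2.5,0.9,0],1],[[0,0,-8.5],[-3.3,1.1,0],1],[[0,0,-10.5],[-4.1,1.4,0],1],[[0,0,-12.5],[-4.9,1.7,0],1],[[0,0,-14.5],[-5.7,2,0],1],[[0,0,-16],[-6.5,2.2,0],1],[[0,0,-17],[-7.2,2.4,0],1],[[0,0,-17.7],[-7.9,2.7,0],1],[[0,0,-17.7],[-8.6,2.9,0],1],[[0,0,-17.7],[-9.2,3.1,0],1],[[0,0,-17.7],[-9.7,3.3,0],1],[[0,0,-17.7],[-10,3.4,0],1],[[0,0,-17.7],[-10.2,3.4,0],1],[[0,0,-17.7],[-10.2,3.4,0],1],[[0,0,-17.7],[-10.2,3.4,0],1]]}}

```text
time: 5.53
ee_pos: [0.5511, 0.0362, 0.1199]
tool_rot: [-3.139, -0.004, 3.03]
contact_force: [-3.8, 0.7, 6.5]
opening: 0.169
gripper_force: 30.0
```

```bash
python3 - <<'E'
from h import *
print({k:np.round(v,3) for k,v in manip.state().items() if k in("time","q","ee_pos","tool_rot","torque")})
bx=np.array([np.cos(np.radians(-6.4)),np.sin(np.radians(-6.4))]);by=np.array([-bx[1],bx[0]]);C=np.array([.672,.0135])
p=manip.state()["ee_pos"][:2]-C; print("bar frame",p@bx,p@by)
img,W=cloud("scene"); cv2.imwrite("pics/s1.png",cv2.resize(img[130:290,240:430],(713,600)))
E
```

```text
{'time': np.float64(5.533), 'q': array([ 0.335,  0.722, -0.715,  1.829,  0.624,  0.835,  0.765]), 'ee_pos': array([0.551, 0.036, 0.12 ]), 'tool_rot': array([-3.139, -0.004,  3.03 ]), 'torque': array([ 0.406,  0.644, -0.002])}
bar frame -0.12268900806310794 0.009066389253742863
```

View pics/s1.png

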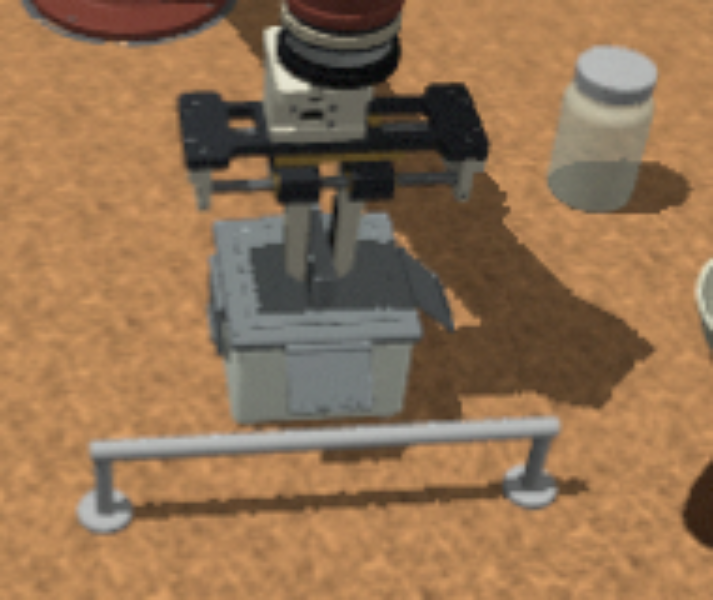

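The tub is square to the bar, with clip_a facing it and clip_b still open on the right. I press slowly.

Call:
{"op": "jog_arm", "data": {"motion": [[[0,0,0],[-0.3,0,0],1],[[0,0,0],[-0.6,0,0],1],[[0,0,0],[-0.9,0,0],1],[[0,0,0],[-1.2,0,0],1],[[0,0,0],[-1.5,0,0],1],[[0,0,0],[-1.8,0,0],1],[[0,0,0],[-2.1,0,0],1],[[0,0,0],[-2.4,0,0],1],[[0,0,0],[-2.6,0,0],1],[[0,0,0],[-2.8,0,0],1],[[0,0,0],[-3,0,0],1],[[0,0,0],[-3.2,0,0],1],[[0,0,0],[-3.4,0,0],1],[[0,0,0],[-3.6,0,0],1],[[0,0,0],[-3.8,0,0],1],[[0,0,0],[-4,0,0],1],[[0,0,0],[-4.2,0,0],1],[[0,0,0],[-4.3,0,0],1]]}}

```text
time: 7.08
ee_pos: [0.5908, 0.032, 0.1203]
tool_rot: [-3.138, -0.011, 3.03]
contact_force: [-10.1, 0.8, 12.7]
opening: 0.166
gripper_force: 30.0
```

Call:
{"op": "jog_arm", "data": {"motion": [[[0,0,0],[-0.1,0,0],1],[[0,0,0],[-0.2,0,0],1],[[0,0,0],[-0.3,0,0],1],[[0,0,0],[-0.4,0,0],1],[[0,0,0],[-0.5,0,0],1],[[0,0,0],[-0.6,0,0],1],[[0,0,0],[-0.6,0,0],1]]}}

```text
time: 7.67
ee_pos: [0.5967, 0.0314, 0.1203]
tool_rot: [-3.138, -0.011, 3.031]
contact_force: [-9.9, 1.5, 12.2]
opening: 0.17
gripper_force: 30.0
```

```bash
python3 - <<'E'
from h import *
img,W=cloud("scene"); cv2.imwrite("pics/s2.png",cv2.resize(img[150:290,250:410],(685,600)))
E
```

```text
(no output)
```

View pics/s2.png

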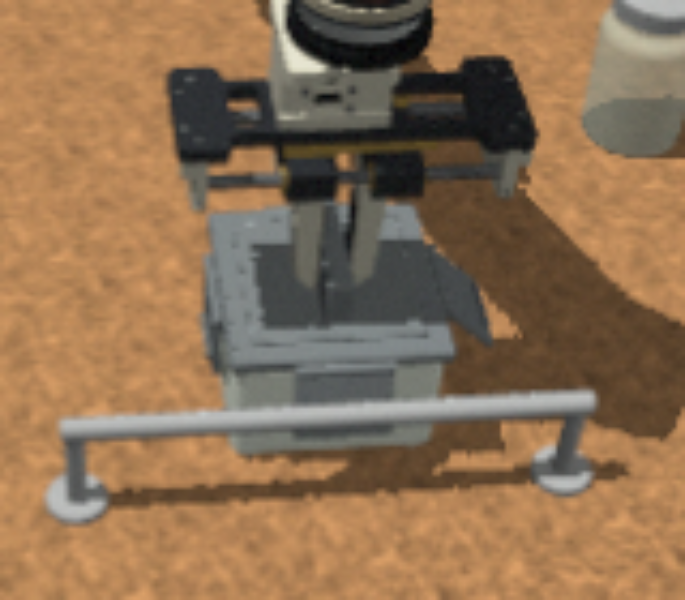

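The bar now overlaps clip_a and the force is steady at the clip's own resistance, so I press on until it rises.

Call:
{"op": "jog_arm", "data": {"motion": [[[0,0,0],[-0.1,0,0],1],[[0,0,0],[-0.2,0,0],1],[[0,0,0],[-0.3,0,0],1],[[0,0,0],[-0.4,0,0],1],[[0,0,0],[-0.5,0,0],1],[[0,0,0],[-0.5,0,0],1]]}}

```text
time: 8.22
ee_pos: [0.6018, 0.0309, 0.1202]
tool_rot: [-3.138, -0.011, 3.031]
contact_force: [-9.5, 1.2, 12.1]
opening: 0.167
gripper_force: 30.0
```

Call:
{"op": "jog_arm", "data": {"motion": [[[0,0,0],[-0.1,0,0],1],[[0,0,0],[-0.2,0,0],1],[[0,0,0],[-0.3,0,0],1],[[0,0,0],[-0.4,0,0],1],[[0,0,0],[-0.4,0,0],1]]}}

```text
time: 8.63
ee_pos: [0.6044, 0.0306, 0.1203]
tool_rot: [-3.138, -0.014, 3.031]
contact_force: [-12.9, 0.4, 14.9]
opening: 0.17
gripper_force: 30.0
```

Call:
{"op": "jog_arm", "data": {"motion": [[[0,0,0],[-0.1,0,0],1],[[0,0,0],[-0.2,0,0],1],[[0,0,0],[-0.3,0,0],1],[[0,0,0],[-0.4,0,0],1],[[0,0,0],[-0.4,0,0],1],[[0,0,0],[-0.4,0,0],1]]}}

```text
time: 9.13
ee_pos: [0.6049, 0.0306, 0.1203]
tool_rot: [-3.136, -0.021, 3.032]
contact_force: [-18.7, 0.2, 19.4]
opening: 0.172
gripper_force: 30.0
```

Clip_a is against its stop: the force rises to 19 N with no further travel. I draw back.

Call:
{"op": "jog_arm", "data": {"motion": [[[0,0,0],[0.4,0,0],1],[[0,0,0],[1,0,0],1],[[0,0,0],[1.8,0,0],1],[[0,0,0],[2.6,0,0],1],[[0,0,0],[3.4,0,0],1],[[0,0,0],[4.2,0,0],1],[[0,0,0],[5,0,0],1],[[0,0,0],[5.8,0,0],1],[[0,0,0],[6.6,0,0],1],[[0,0,0],[7.4,0,0],1],[[0,0,0],[8.2,0,0],1],[[0,0,0],[8.8,0,0],1],[[0,0,0],[9.2,0,0],1],[[0,0,0],[9.2,0,0],1],[[0,0,0],[9.2,0,0],1]]}}

```text
time: 10.38
ee_pos: [0.5218, 0.0401, 0.1198]
tool_rot: [-3.141, -0.003, 3.029]
contact_force: [-1.5, 0.7, 7.6]
opening: 0.17
gripper_force: 30.0
```

Call:
{"op": "jog_arm", "data": {"motion": [[[0,0,2],[0,0,0],1],[[0,0,6],[0,0,0],1],[[0,0,11],[0,0,0],1],[[0,0,16],[0,0,0],1],[[0,0,22],[0,0,0],1],[[0,0,28],[0,0,0],1],[[0,0,34],[0,0,0],1],[[0,0,40],[0,0,0],1],[[0,0,46],[0,0,0],1],[[0,0,52],[0,0,0],1],[[0,0,58],[0,0,0],1],[[0,0,64],[0,0,0],1],[[0,0,70],[0,0,0],1],[[0,0,76],[0,0,0],1],[[0,0,81],[0,0,0],1],[[0,0,85],[0,0,0],1],[[0,0,88],[0,0,0],1],[[0,0,90],[0,0,0],1],[[0,0,90],[0,0,0],1],[[0,0,90],[0,0,0],1]]}}

```text
time: 12.05
ee_pos: [0.5222, 0.0407, 0.1197]
tool_rot: [-3.139, -0.001, 1.459]
contact_force: [-0.8, -0.5, 7.2]
opening: 0.168
gripper_force: 30.0
```

```bash
python3 - <<'E'
from h import *
print({k:np.round(v,3) for k,v in manip.state().items() if k in("time","q","ee_pos","tool_rot","torque")})
bx=np.array([np.cos(np.radians(-6.4)),np.sin(np.radians(-6.4))]);by=np.array([-bx[1],bx[0]]);C=np.array([.672,.0135])
p=manip.state()["ee_pos"][:2]-C; print("bar frame",p@bx,p@by)
img,W=cloud("scene"); cv2.imwrite("pics/s3.png",cv2.resize(img[130:290,240:430],(713,600)))
q=C-.12*bx+.0*by; go(q[0],q[1],.12,83.6)
E
```

```text
{'time': np.float64(12.05), 'q': array([ 0.063,  0.6  , -0.274,  1.919,  0.251,  0.658, -0.477]), 'ee_pos': array([0.522, 0.041, 0.12 ]), 'tool_rot': array([-3.139e+00, -1.000e-03,  1.459e+00]), 'torque': array([ 0.176, -0.071,  0.136])}
bar frame -0.1519130217290773 0.010331163759561932
turn [-0.14 -0.04 -0.03] shift [-1.03  3.19 -0.04]
```

View pics/s3.png

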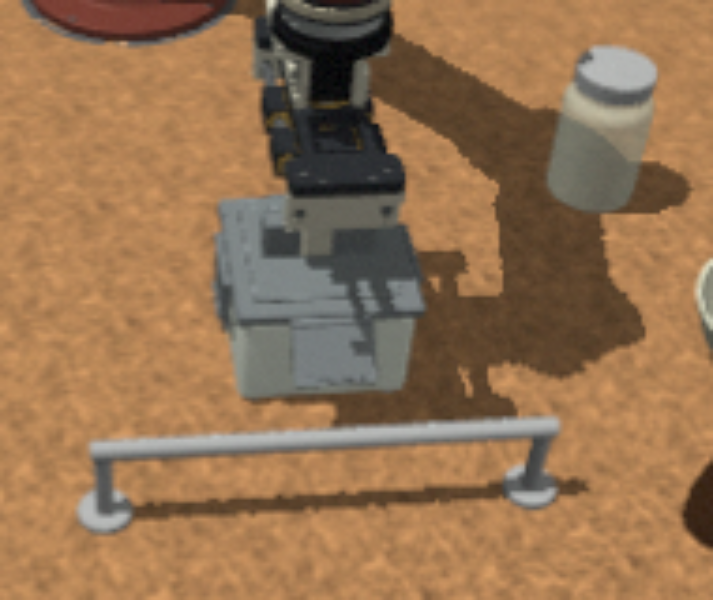

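The tub is turned, with clip_b facing the bar and still slanting out. I press along +y.

Call:
{"op": "jog_arm", "data": {"motion": [[[0,0,0],[0,0.4,0],1],[[0,0,0],[0,0.9,0],1],[[0,0,0],[0,1.5,0],1],[[0,0,0],[0,2.1,0],1],[[0,0,0],[0,2.7,0],1],[[0,0,0],[0,3.2,0],1],[[0,0,0],[0,3.6,0],1],[[0,0,0],[0,4,0],1],[[0,0,0],[0,4.3,0],1],[[0,0,0],[0,4.6,0],1],[[0,0,0],[0,4.9,0],1],[[0,0,0],[0,5.2,0],1],[[0,0,0],[0,5.5,0],1],[[0,0,0],[0,5.8,0],1],[[0,0,0],[0,6,0],1],[[0,0,0],[0,6.2,0],1],[[0,0,0],[0,6.4,0],1],[[0,0,0],[0,6.6,0],1],[[0,0,0],[0,6.6,0],1]]}}

```text
time: 13.68
ee_pos: [0.5815, 0.0345, 0.1204]
tool_rot: [-3.125, 0.001, 1.459]
contact_force: [-13.3, 0.8, 20.5]
opening: 0.172
gripper_force: 30.0
```

Call:
{"op": "jog_arm", "data": {"motion": [[[0,0,0],[0,0.1,0],1],[[0,0,0],[0,0.2,0],1],[[0,0,0],[0,0.3,0],1],[[0,0,0],[0,0.4,0],1],[[0,0,0],[0,0.5,0],1],[[0,0,0],[0,0.6,0],1],[[0,0,0],[0,0.7,0],1],[[0,0,0],[0,0.8,0],1],[[0,0,0],[0,0.8,0],1]]}}

```text
time: 14.43
ee_pos: [0.5889, 0.0339, 0.1204]
tool_rot: [-3.124, 0.001, 1.46]
contact_force: [-12.6, 1.7, 20.0]
opening: 0.171
gripper_force: 30.0
```

Travel is steady at constant force, so clip_b is closing. I continue.

Call:
{"op": "jog_arm", "data": {"motion": [[[0,0,0],[0,0.1,0],1],[[0,0,0],[0,0.2,0],1],[[0,0,0],[0,0.3,0],1],[[0,0,0],[0,0.4,0],1],[[0,0,0],[0,0.5,0],1],[[0,0,0],[0,0.6,0],1],[[0,0,0],[0,0.7,0],1],[[0,0,0],[0,0.8,0],1],[[0,0,0],[0,0.8,0],1]]}}

```text
time: 15.18
ee_pos: [0.5968, 0.0331, 0.1204]
tool_rot: [-3.124, 0.001, 1.46]
contact_force: [-14.0, 1.2, 19.7]
opening: 0.165
gripper_force: 30.0
```

Call:
{"op": "jog_arm", "data": {"motion": [[[0,0,0],[0,0.1,0],1],[[0,0,0],[0,0.2,0],1],[[0,0,0],[0,0.3,0],1],[[0,0,0],[0,0.4,0],1],[[0,0,0],[0,0.5,0],1],[[0,0,0],[0,0.5,0],1]]}}

```text
time: 15.68
ee_pos: [0.6, 0.0328, 0.1204]
tool_rot: [-3.12, 0.001, 1.46]
contact_force: [-18.2, 2.1, 23.0]
opening: 0.17
gripper_force: 30.0
```

Call:
{"op": "jog_arm", "data": {"motion": [[[0,0,0],[0,0.1,0],1],[[0,0,0],[0,0.2,0],1],[[0,0,0],[0,0.3,0],1],[[0,0,0],[0,0.3,0],1],[[0,0,0],[0,0.3,0],1]]}}

```text
time: 16.1
ee_pos: [0.6003, 0.0328, 0.1204]
tool_rot: [-3.114, 0.003, 1.461]
contact_force: [-21.8, 2.1, 26.9]
opening: 0.169
gripper_force: 30.1
```

Clip_b is at its stop, with force rising and no travel. I draw back, release and lift.

Call:
{"op": "jog_arm", "data": {"motion": [[[0,0,0],[0,-0.3,0],1],[[0,0,0],[0,-0.8,0],1],[[0,0,0],[0,-1.4,0],1],[[0,0,0],[0,-2,0],1],[[0,0,0],[0,-2.6,0],1],[[0,0,0],[0,-3.2,0],1],[[0,0,0],[0,-3.8,0],1],[[0,0,0],[0,-4.3,0],1],[[0,0,0],[0,-4.5,0],1],[[0,0,0],[0,-4.5,0],1],[[0,0,0],[0,-4.5,0],1],[[0,0,0],[0,-4.5,0],0.6],[[0,0,0],[0,-4.5,0],0.4],[[0,0,0],[0,-4.5,0],0.4],[[0,0,0],[0,-4.5,0],0.4],[[0,0,0],[0,-4.5,0],0.4],[[0,0,0],[0,-4.5,0],0.4]]}}

```text
time: 17.52
ee_pos: [0.5675, 0.0348, 0.1193]
tool_rot: [-3.14, 0.0, 1.458]
contact_force: [-0.5, 0.1, -0.5]
opening: 0.552
gripper_force: 0.0
```

Call:
{"op": "jog_arm", "data": {"motion": [[[0,0,0],[0,0,-0.5],0.4],[[0,0,0],[0,0,-1.5],0.4],[[0,0,0],[0,0,-3],0.4],[[0,0,0],[0,0,-5],0.4],[[0,0,0],[0,0,-7],0.4],[[0,0,0],[0,0,-9],0.4],[[0,0,0],[0,0,-11],0.4],[[0,0,0],[0,0,-13],0.4],[[0,0,0],[0,0,-14],0.4],[[0,0,0],[0,0,-14],0.4],[[0,0,0],[0,0,-14],0.4]]}}

```text
time: 18.43
ee_pos: [0.568, 0.0348, 0.26]
tool_rot: [3.141, -0.0, 1.458]
contact_force: [0.4, -0.4, -0.8]
opening: 0.604
gripper_force: 0.0
```

```bash
python3 - <<'E'
from h import *
print(manip.state()["ee_pos"])
i1,W=cloud("scene"); i2,_=cloud("wrist"); a=cv2.resize(i1[130:290,240:430],(475,400)); b=cv2.resize(i2[:,140:440],(286,400)); cv2.imwrite("pics/s4.png",np.hstack([a,b]))
E
```

```text
[0.5679642  0.03475714 0.26002946]
```

View pics/s4.png

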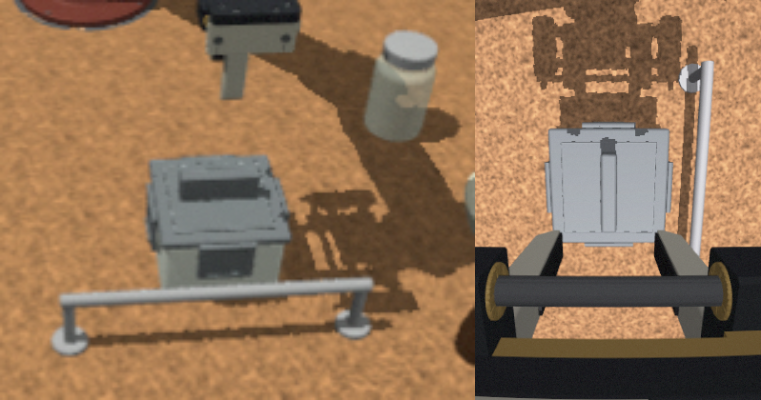

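The wrist view shows all four clips flush with the lid. The tub stands flat around (608,185), released and clear of the bar and the gripper. I hand the job in.

```bash
python3 -c "
from cell import ticket
print(ticket.job_done())"
```

```text
the job is handed in; nothing more can be done
None
```

Job handed in at about 18.5 s of the 64 s allowed: the bar pressed clip_a and then clip_b shut, and the last pictures show the tub standing flat and released with all four clips closed; no verdict came back.

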